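Stand the fallen shoes back on their soles

ROBOT

A 6-joint arm with a two-finger parallel gripper is mounted at the origin on the work surface. World frame = base frame: x ahead of the robot, y to its left, z up, the work surface at z = 0. Lengths are in m, angles in rad, forces in N, time in s.
With the tool pointing down it reaches from about 0.35 to 0.775 m from the base axis. Payload 7.3 kg.
Tool frame: the origin (TCP) lies on the front face of the gripper's body, between the roots of the fingers; the fingertips stand ahead of it and the grasp point (between the pads) lies 47 mm ahead of it (finger_overhang is the z of the fingertips in the tool frame, in m); z points along the fingers, y is the line along which they close (so a half turn about z gives the same grasp; the last joint's range is limited). The gripper opens to 92 mm and grips with 3 to 60 N. Pads are 19 mm wide; open, the fingers measure 130 mm over their backs; the gripper's body (75 mm by 190 mm) begins 47 mm behind the grasp point.
Start: joints at [-1.376, 0.342, 1.524, -0, 1.275, -0.146], TCP at [0.175, -0.495, 0.292] pointing down, gripper open.
Joint ranges: [-2.53, 2.53], [-0.77, 2.02], [0.04, 2.7], [-1, 4.14], [0.28, 2.66], [-3.11, 3.11]. Speed limits (rad/s): [2.57, 2.57, 3.14, 3.14, 3.14, 3.14].

INTERFACE

Orientations are given as [roll, pitch, yaw] about the fixed x, y, z axes, in that order (R = Rz(yaw) Ry(pitch) Rx(roll)).
In Python, from cell import * gives the robot as it stands. The module is installed in compiled form; this text tells all that it offers.
- The arm moves only by the tool arm_command, never from a script. Its argument "series" is a list of rows, each an object of numbers: "x", "y", "z": the shift along the tool's x, y, z in mm; "rx", "ry", "rz": the turn, a rotation vector about the tool's x, y, z in degrees. A call has 1 to 20 rows; each row is the pose to reach, as a shift and turn from the pose commanded when the call began, along the tool's axes at that moment; what a row does not reach only later rows make up. A row lasts 1/10 s, in which the tool goes at most 50 mm and 8.59 degrees, less where a joint would pass 70% of its speed; a pose out of reach is approached as far as the arm can. A call with a gripper value outside its range is refused whole. "hand" is the finger opening in mm, from 0 to 91.8, set as the call begins (left out, the last holds). The fingers move at their own pace and stop on an object; "squeeze" is the grip in N (left out, the last holds). Time passes only in rows, so rows that repeat a pose let the fingers close. It gives the time, the measured TCP pose, the force, the opening and the grip force at its end, in the units of the state.
- observe(): the state, without advancing time (a new reading comes with each control period).
- read_camera(name): name is "scene" or "top" or "wrist"; returns a dict with "pixels" (420x560x3 uint8, blue, green, red), "K" (3x3 intrinsics, pixels), "k1" (the pictures are not rectified: a ray, as slopes to the right and down, at radius r is drawn at 1 + k1 r^2 times it, then the intrinsics apply), "rvec" (rotation vector, rad) and "tvec" (3), from world to camera coordinates, as OpenCV has them. Camera axes: x right, y down, z forward; pixel columns grow to the right and rows downward; lengths in m; the calibration is good to about 2 mm. A picture is of the moment at which its call begins. There is no depth.
- hand_in(): hands the job in; it is judged then, once.
Trained networks look in a picture, given as the dict that the camera call returned (one of the last four; its "shot" number tells which), for a name from the list of things; names that differ only in an ending like _2 or _b are one class to them, and where a whole thing is asked for, a point or a joint stands for the part that bears it (a point fixed in the world has none). Each returns a list of dicts, best first, with "confidence" (0 to 1); they miss things now and then, are a little off and sometimes report something else, mostly with a low value. They report only what shows in the picture. A call takes as long as a camera call.
- boxes_of(picture, query): "point" ([x, y, z] in m, in world coordinates, good to about 4 mm: the middle of the surface that is visible of it).
- trace(picture, query): "pixels" (420x560 bool, what is visible of it).
- mark_of(picture, query): "point" ([x, y, z] in m, in world coordinates, good to about 4 mm: a listed point, or the origin of a listed thing).
The state is a dict: "time": time; "qpos": joint angles; "qvel": joint speeds; "joint_efforts": joint torques, N m; "tool_pos": TCP position; "tool_rot": TCP orientation; "contact_force": force on the tool from outside, world axes, zero at the start; "torque": the same for the moment, N m; "opening": finger opening in m; "grip_force": force on a finger pad.
Only numpy, scipy, OpenCV 4.12 (cv2) and the standard library are available. Lean on these libraries where they do the work, as an engineer would, in place of code of your own. Each camera call takes 0.05 s, during which the arm holds its last target. There are 200 camera calls.

TASK

The pair of shoes waiting to be dyed has fallen over, each onto its side. With the fingers, push each shoe gently over until it stands on its sole again, about where it fell: tip it up, do not pick it up, carry it or shove it along the bench. Leave the bottle, the jar and the brush alone.

Things in the scene. Friction and masses are not known exactly. Their poses are not given: they have to be found in the camera images.
- left_shoe: left shoe: tan, solid, flat pale rubber sole; 260 mm long, 0.4-0.75 kg, lies on its outer side. Origin: lower long edge of the sole face, mid-length; the shoe tips about it. Axes: +y square out of the sole towards the mouth (level lying, up when standing); +x to the toe; +z up while lying. Sole (mm) y 0-14, z 0-74 amidships, to 86 at the ball. Friction about 0.6.
- left_mouth (a point): middle of the inner edge of that shoe's flat mouth face (wooden shoe tree showing): the highest edge there while it lies, at x -58, y 85, z 64 mm in the shoe's frame. The face is square to y, spans 120 mm along x (half each way), z 0-64 mm; its edges are rounded 6 mm. Towards the toe the upper slopes down to y 47 mm.
- left_com (a point): centre of mass of that shoe, inside it, at x -5, y 25, z 35 mm in its frame. Once it is above the tipping edge (about 35 degrees of tipping) the shoe falls onto its sole by itself.
- right_shoe: right shoe: tan, solid, flat pale rubber sole; 260 mm long, 0.4-0.75 kg, lies on its outer side. Origin: lower long edge of the sole face, mid-length; the shoe tips about it. Axes: +y square out of the sole towards the mouth (level lying, up when standing); -x to the toe; +z up while lying. Sole (mm) y 0-14, z 0-74 amidships, to 86 at the ball. Friction about 0.6.
- right_mouth (a point): middle of the inner edge of that shoe's flat mouth face (wooden shoe tree showing): the highest edge there while it lies, at x +58, y 85, z 64 mm in the shoe's frame. The face is square to y, spans 120 mm along x (half each way), z 0-64 mm; its edges are rounded 6 mm. Towards the toe the upper slopes down to y 47 mm.
- right_com (a point): centre of mass of that shoe, inside it, at x +5, y 25, z 35 mm in its frame. Once it is above the tipping edge (about 35 degrees of tipping) the shoe falls onto its sole by itself.
- dye_bottle: amber bottle of dye with a black cap, 56 mm across, 150 mm tall, standing beyond the shoes; origin at the centre of its underside, z up. Not to be disturbed.
- polish_jar: squat clear jar with a steel lid, 70 mm across, 50 mm tall, standing beyond the shoes; origin at the centre of its underside, z up. Not to be disturbed.
- shoe_brush: wooden shoe brush lying bristles down on the robot's side of the shoes, 40 x 90 x 42 mm (x, y, z); origin at the centre of its underside. Not to be disturbed.

How it is judged:
At the end, for the whole second after the job is handed in: Both shoes stand at rest on their soles on the bench (upright within 0.1 rad), each with its lower sole edge within 80 mm of where it lay (angle between each of left_shoe, right_shoe's own y axis and vertical below 0.1 rad and height (world z) of each of left_shoe, right_shoe below 0.01 m and distance of each of left_shoe, right_shoe from where it was at the start of the episode below 0.08 m and linear speed of each of left_shoe, right_shoe below 0.02 m/s and angular speed of each of left_shoe, right_shoe below 0.1 rad/s); the robot touches nothing.
It fails at once if a shoe is lifted off the bench (height (world z) of any of left_shoe, right_shoe above 0.03 m).
It fails at once if a shoe is shoved or carried more than 100 mm from where it lay (distance of any of left_shoe, right_shoe from where it was at the start of the episode above 0.1 m).
It fails at once if a shoe is pushed harder than 30 N (contact force between the fingers and left_shoe above 30 N or contact force between the fingers and right_shoe above 30 N).
It fails at once if a shoe is pushed with the arm or the gripper's body instead of the fingers (contact force between the arm and left_shoe above 5 N or contact force between the arm and right_shoe above 5 N).
It fails at once if the bottle, jar or brush is moved more than 20 mm or tipped (distance of any of dye_bottle, polish_jar, shoe_brush from where it was at the start of the episode above 0.02 m or angle between any of dye_bottle, polish_jar, shoe_brush's own z axis and vertical above 0.3 rad).
It also fails if it takes over 54 s, if anything falls off the work surface, if the arm or the gripper's body presses on something with over 40 N, if the wrist force passes 120 N, or if a joint passes its speed limit or range.

## Working session

There is one attempt and no reset: what is moved stays moved. The work goes in short steps, Python scripts to look and compute and a tool call to move; the robot and the scene stay as the last step left them, time stands still between calls to the robot, and variables do not carry over. Pictures are saved under pics/ and viewed, at most 10 in all, crops included, and the job is handed in when it is done.

Besides the shell and the picture viewer there is one more tool, called after "Request:" as name(argument=value, ...), one argument or row to a line, values as JSON. arm_command: Moves the arm, as the interface text tells. Its arguments: {"type":"object","properties":{"series":{"type":"array"},"hand":{"type":"number"},"squeeze":{"type":"number"}},"required":["series"]}

```bash
mkdir -p pics
python3 - <<'E'
from cell import *
import cv2,numpy as np
s=observe();print(s['time'],s['tool_pos'],s['tool_rot'],s['opening'])
try: print(finger_overhang)
except Exception as e: print(e)
for c in ["scene","top"]:
    p=read_camera(c);cv2.imwrite(f"pics/{c}0.png",p["pixels"])
    for n in ["left_shoe","left_mouth","left_com","right_shoe","right_mouth","right_com","dye_bottle","polish_jar","shoe_brush"]:
        print(c,n,[(np.round(d['point'],3),round(d['confidence'],2)) for d in mark_of(p,n)[:3]])
E
```

```text
0.0 [ 0.1754453  -0.49449725  0.29154154] [-3.14006278e+00 -2.12043135e-04  3.40808205e-01] 0.09211660394896144
0.0655
scene left_shoe [(array([ 0.555, -0.258,  0.001]), 0.67)]
scene left_mouth [(array([ 0.501, -0.166,  0.063]), 0.95), (array([0.678, 0.308, 0.067]), 0.75)]
scene left_com [(array([ 0.553, -0.234,  0.035]), 0.79), (array([ 0.505, -0.166,  0.061]), 0.4)]
scene right_shoe [(array([ 0.586,  0.253, -0.   ]), 0.97)]
scene right_mouth [(array([0.675, 0.309, 0.066]), 0.93)]
scene right_com [(array([0.606, 0.274, 0.034]), 0.69)]
scene dye_bottle []
scene polish_jar [(array([ 0.791, -0.098, -0.005]), 0.69)]
scene shoe_brush []
top left_shoe [(array([ 0.556, -0.257, -0.003]), 0.66), (array([0.604, 0.278, 0.034]), 0.22)]
top left_mouth [(array([ 0.505, -0.168,  0.063]), 0.9)]
top left_com [(array([ 0.552, -0.234,  0.036]), 0.63), (array([ 0.364,  0.011, -0.   ]), 0.45)]
top right_shoe [(array([0.588, 0.253, 0.002]), 0.78)]
top right_mouth [(array([0.677, 0.309, 0.065]), 0.82)]
top right_com [(array([0.603, 0.276, 0.03 ]), 0.89)]
top dye_bottle [(array([ 0.788,  0.026, -0.003]), 0.97)]
top polish_jar [(array([ 0.794, -0.097, -0.   ]), 0.95), (array([0.602, 0.277, 0.037]), 0.5)]
top shoe_brush [(array([ 0.367,  0.008, -0.001]), 0.94)]
```

View pics/top0.png

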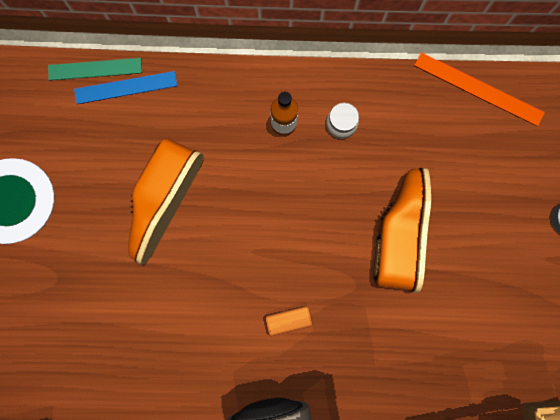

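View pics/scene0.png

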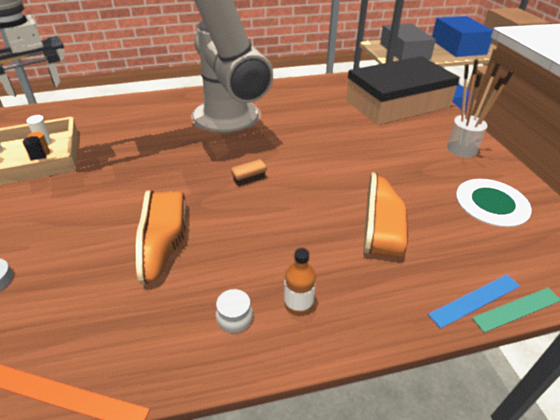

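The top picture shows the left shoe at pixels (405,235), toe up, with its sole facing right. The right shoe is at (160,205), toe down, with its sole facing right. The bottle (284,115), jar (343,120) and brush (288,321) are clear of both, and the network points agree with this. The plan is to use closed fingers pointing down, tool x along shoe +y, and push the mouth face near the COM along the tipping arc.

```bash
cat > h.py <<'E'
from cell import *
import numpy as np
from scipy.spatial.transform import Rotation as R
O={'l':np.array([.5555,-.2575]),'r':np.array([.587,.253])}
M={'l':np.array([.503,-.167]),'r':np.array([.676,.309])}
X={'l':-.022,'r':.022}
def yaw(k):
    d=M[k]-O[k]; s=np.sign(X[k])*.058
    return np.arctan2(d[1],d[0])-np.arctan2(.085,s)
def target(k,y,tip):   # y = shoe-frame y of finger centre, tip = fingertip height
    a=yaw(k); c,s=np.cos(a),np.sin(a)
    p=O[k]+np.array([[c,-s],[s,c]])@[X[k],y]
    return np.r_[p,tip+.0655],a+np.pi/2
def shift(k,y,tip):
    s=observe();Rt=R.from_euler('xyz',s['tool_rot'])
    p,yw=target(k,y,tip)
    G=R.from_euler('xyz',[np.pi,0,yw])
    print('target',p.round(4),np.degrees(yw).round(1),'r',np.hypot(*p[:2]).round(3),'shift mm',(Rt.inv().apply(p-s['tool_pos'])*1e3).round(1),'rot',np.degrees((Rt.inv()*G).as_rotvec()).round(2),'F',s['contact_force'].round(1),s['time'])
E
python3 - <<'E'
from h import *
for k in 'lr': print(np.degrees(yaw(k)),np.linalg.norm(M[k]-O[k])); shift(k,.120,.2)
E
```

```text
-4.189317547856514 0.10462552269881378
target [ 0.5423 -0.1362  0.2655] 85.8 r 0.559 shift mm [ 465.6 -215.4   26.7] rot [ 1.000e-02  0.000e+00 -6.629e+01] F [-0.5 -0.6 -0.6] 1.0
-23.51355594868299 0.10515227054134406
target [0.655  0.3543 0.2655] 66.5 r 0.745 shift mm [ 735.8 -640.    26.7] rot [ 1.000e-02  0.000e+00 -4.696e+01] F [-0.5 -0.6 -0.6] 1.0
```

Request:
arm_command(
  series=[
    {"x": 466,"y": -215,"z": 27,"rz": -66.3},
    {"x": 466,"y": -215,"z": 27,"rz": -66.3},
    {"x": 466,"y": -215,"z": 27,"rz": -66.3},
    {"x": 466,"y": -215,"z": 27,"rz": -66.3},
    {"x": 466,"y": -215,"z": 27,"rz": -66.3},
    {"x": 466,"y": -215,"z": 27,"rz": -66.3},
    {"x": 466,"y": -215,"z": 27,"rz": -66.3},
    {"x": 466,"y": -215,"z": 27,"rz": -66.3},
    {"x": 466,"y": -215,"z": 27,"rz": -66.3},
    {"x": 466,"y": -215,"z": 27,"rz": -66.3},
    {"x": 466,"y": -215,"z": 27,"rz": -66.3},
    {"x": 466,"y": -215,"z": 27,"rz": -66.3},
    {"x": 466,"y": -215,"z": 27,"rz": -66.3},
    {"x": 466,"y": -215,"z": 27,"rz": -66.3},
    {"x": 466,"y": -215,"z": 27,"rz": -66.3},
    {"x": 466,"y": -215,"z": 27,"rz": -66.3},
  ],
  hand=0,
)

```text
invalid input
```

Run:
```python
from h import *
shift('l',.120,.2); shift('l',.120,.052)
import cv2
p=read_camera('top'); P={n:mark_of(p,n) for n in ["left_shoe","left_mouth"]}
print({n:[(np.round(d['point'],3),round(d['confidence'],2)) for d in v[:1]] for n,v in P.items()})
for t in range(0,61,6):
    a=np.radians(t);c,s=np.cos(a),np.sin(a)
    print(t,'y,z from pre (mm):',np.round([85*c-52*s+9.5-120,85*s+52*c-52],0))
```

```text
target [ 0.5423 -0.1362  0.2655] 85.8 r 0.559 shift mm [ 465.6 -215.4   26.7] rot [ 1.000e-02  0.000e+00 -6.629e+01] F [-0.5 -0.6 -0.6] 1.0
target [ 0.5423 -0.1362  0.1175] 85.8 r 0.559 shift mm [ 465.6 -215.4  174.7] rot [ 1.000e-02  0.000e+00 -6.629e+01] F [-0.5 -0.6 -0.6] 1.0
{'left_shoe': [(array([ 0.555, -0.258,  0.001]), 0.55)], 'left_mouth': [(array([ 0.506, -0.167,  0.066]), 0.77)]}
0 y,z from pre (mm): [-26.   0.]
6 y,z from pre (mm): [-31.   9.]
12 y,z from pre (mm): [-38.  17.]
18 y,z from pre (mm): [-46.  24.]
24 y,z from pre (mm): [-54.  30.]
30 y,z from pre (mm): [-63.  36.]
36 y,z from pre (mm): [-72.  40.]
42 y,z from pre (mm): [-82.  44.]
48 y,z from pre (mm): [-92.  46.]
54 y,z from pre (mm): [-103.   47.]
60 y,z from pre (mm): [-113.   48.]
```

Request:
arm_command(
  series=[
    {"x": 40,"y": -18,"z": 0,"rx": 0,"ry": 0,"rz": -5},
  ],
  hand=0,
)

```text
time: 1.25
tool_pos: [0.2053, -0.4668, 0.2919]
tool_rot: [3.14, 0.002, 0.424]
contact_force: [1.5, 0.4, -0.7]
opening: 0.0875
grip_force: 0.0
```

Request:
arm_command(
  series=[
    {"x": 441,"y": -159,"z": 27,"rx": 0,"ry": 0,"rz": -61.3},
    {"x": 441,"y": -159,"z": 27,"rx": 0,"ry": 0,"rz": -61.3},
    {"x": 441,"y": -159,"z": 27,"rx": 0,"ry": 0,"rz": -61.3},
    {"x": 441,"y": -159,"z": 27,"rx": 0,"ry": 0,"rz": -61.3},
    {"x": 441,"y": -159,"z": 27,"rx": 0,"ry": 0,"rz": -61.3},
    {"x": 441,"y": -159,"z": 27,"rx": 0,"ry": 0,"rz": -61.3},
    {"x": 441,"y": -159,"z": 27,"rx": 0,"ry": 0,"rz": -61.3},
    {"x": 441,"y": -159,"z": 27,"rx": 0,"ry": 0,"rz": -61.3},
    {"x": 441,"y": -159,"z": 27,"rx": 0,"ry": 0,"rz": -61.3},
    {"x": 441,"y": -159,"z": 27,"rx": 0,"ry": 0,"rz": -61.3},
    {"x": 441,"y": -159,"z": 27,"rx": 0,"ry": 0,"rz": -61.3},
    {"x": 441,"y": -159,"z": 27,"rx": 0,"ry": 0,"rz": -61.3},
    {"x": 441,"y": -159,"z": 27,"rx": 0,"ry": 0,"rz": -61.3},
    {"x": 441,"y": -159,"z": 27,"rx": 0,"ry": 0,"rz": -61.3},
  ],
  hand=0,
)

```text
time: 2.65
tool_pos: [0.5417, -0.1379, 0.2655]
tool_rot: [3.141, 0.0, 1.496]
contact_force: [-0.5, 1.2, -0.5]
opening: 0.0003
grip_force: 0.0
```

Run:
```python
from h import *
shift('l',.120,.052); print(observe()['opening'])
```

```text
target [ 0.5423 -0.1362  0.1175] 85.8 r 0.559 shift mm [  1.8   0.5 148. ] rot [ 0.01  0.02 -0.09] F [-0.5  1.2 -0.5] 2.65
0.0003379781064441063
```

Descending beside the mouth face, then easing up to near contact.

Request:
arm_command(
  series=[
    {"x": 2,"y": 0,"z": 40,"rx": 0,"ry": 0,"rz": 0},
    {"x": 2,"y": 0,"z": 80,"rx": 0,"ry": 0,"rz": 0},
    {"x": 2,"y": 0,"z": 110,"rx": 0,"ry": 0,"rz": 0},
    {"x": 2,"y": 0,"z": 135,"rx": 0,"ry": 0,"rz": 0},
    {"x": 2,"y": 0,"z": 148,"rx": 0,"ry": 0,"rz": 0},
    {"x": 2,"y": 0,"z": 148,"rx": 0,"ry": 0,"rz": 0},
    {"x": -6,"y": 0,"z": 148,"rx": 0,"ry": 0,"rz": 0},
    {"x": -12,"y": 0,"z": 148,"rx": 0,"ry": 0,"rz": 0},
    {"x": -17,"y": 0,"z": 148,"rx": 0,"ry": 0,"rz": 0},
    {"x": -20,"y": 0,"z": 148,"rx": 0,"ry": 0,"rz": 0},
    {"x": -20,"y": 0,"z": 148,"rx": 0,"ry": 0,"rz": 0},
  ],
)

```text
time: 3.75
tool_pos: [0.541, -0.1574, 0.1177]
tool_rot: [3.141, 0.0, 1.497]
contact_force: [-0.3, -0.0, -0.9]
opening: 0.0001
grip_force: 0.0
```

Run:
```python
from h import *
import cv2
shift('l',.0945,.052)
cv2.imwrite('pics/a.png',np.hstack([read_camera(c)["pixels"][90:330,a:a+300] for c,a in(('scene',30),('top',260))]))
```

```text
target [ 0.5405 -0.1616  0.1175] 85.8 r 0.564 shift mm [-4.3 -0.3  0.2] rot [ 0.05  0.02 -0.03] F [-0.3 -0.  -0.9] 3.75
```

View pics/a.png

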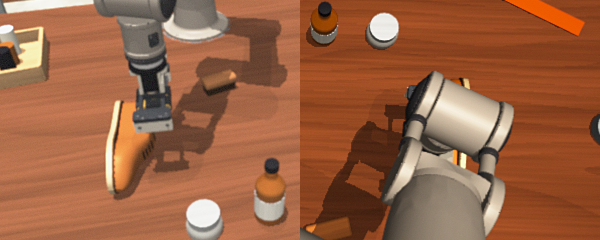

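The scene view shows the closed fingers beside the left shoe's mouth at about (150,110), not yet touching. Next is the first part of the tipping arc.

Request:
arm_command(
  series=[
    {"x": -3,"y": 0,"z": 0,"rx": 0,"ry": 0,"rz": 0},
    {"x": -5,"y": 0,"z": 0,"rx": 0,"ry": 0,"rz": 0},
    {"x": -7,"y": 0,"z": -2,"rx": 0,"ry": 0,"rz": 0},
    {"x": -9,"y": 0,"z": -5,"rx": 0,"ry": 0,"rz": 0},
    {"x": -11,"y": 0,"z": -8,"rx": 0,"ry": 0,"rz": 0},
    {"x": -14,"y": 0,"z": -12,"rx": 0,"ry": 0,"rz": 0},
    {"x": -18,"y": 0,"z": -16,"rx": 0,"ry": 0,"rz": 0},
    {"x": -22,"y": 0,"z": -20,"rx": 0,"ry": 0,"rz": 0},
    {"x": -22,"y": 0,"z": -20,"rx": 0,"ry": 0,"rz": 0},
  ],
)

```text
time: 4.75
tool_pos: [0.5397, -0.1797, 0.1381]
tool_rot: [3.14, 0.001, 1.497]
contact_force: [-0.9, 2.1, 1.2]
opening: 0.0003
grip_force: 1.4
```

Run:
```python
from h import *
import cv2
p=read_camera('scene')
cv2.imwrite('pics/b.png',cv2.resize(p["pixels"][120:320,60:300],None,fx=2,fy=2))
print(*[(n,[(np.round(d['point'],3),round(d['confidence'],2)) for d in mark_of(p,n)[:1]]) for n in ["left_shoe","left_mouth"]])
```

```text
('left_shoe', [(array([ 0.556, -0.26 ,  0.001]), 0.81)]) ('left_mouth', [])
```

View pics/b.png

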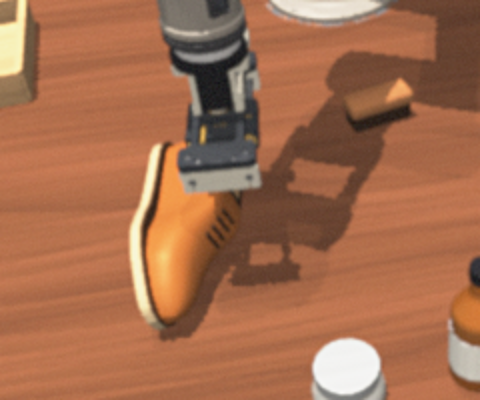

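The shoe is tipping, with its sole turning down and its edge staying put; the force is about 2 N. I'll carry on past the balance point and then retreat.

Request:
arm_command(
  series=[
    {"x": -4,"y": 0,"z": -4,"rx": 0,"ry": 0,"rz": 0},
    {"x": -8,"y": 0,"z": -7,"rx": 0,"ry": 0,"rz": 0},
    {"x": -12,"y": 0,"z": -10,"rx": 0,"ry": 0,"rz": 0},
    {"x": -16,"y": 0,"z": -13,"rx": 0,"ry": 0,"rz": 0},
    {"x": -21,"y": 0,"z": -16,"rx": 0,"ry": 0,"rz": 0},
    {"x": -26,"y": 0,"z": -18,"rx": 0,"ry": 0,"rz": 0},
    {"x": -30,"y": 0,"z": -20,"rx": 0,"ry": 0,"rz": 0},
    {"x": -35,"y": 0,"z": -22,"rx": 0,"ry": 0,"rz": 0},
    {"x": -40,"y": 0,"z": -24,"rx": 0,"ry": 0,"rz": 0},
    {"x": -45,"y": 0,"z": -25,"rx": 0,"ry": 0,"rz": 0},
    {"x": -50,"y": 0,"z": -26,"rx": 0,"ry": 0,"rz": 0},
    {"x": -50,"y": 0,"z": -26,"rx": 0,"ry": 0,"rz": 0},
    {"x": -35,"y": 0,"z": -50,"rx": 0,"ry": 0,"rz": 0},
    {"x": -20,"y": 0,"z": -90,"rx": 0,"ry": 0,"rz": 0},
    {"x": 0,"y": 0,"z": -135,"rx": 0,"ry": 0,"rz": 0},
    {"x": 0,"y": 0,"z": -160,"rx": 0,"ry": 0,"rz": 0},
    {"x": 0,"y": 0,"z": -160,"rx": 0,"ry": 0,"rz": 0},
  ],
)

```text
time: 6.6
tool_pos: [0.5407, -0.1784, 0.3017]
tool_rot: [3.134, 0.003, 1.499]
contact_force: [0.2, 0.3, -0.8]
opening: 0.0002
grip_force: 0.0
```

Run:
```python
from h import *
import cv2
p=read_camera('scene')
cv2.imwrite('pics/c.png',cv2.resize(p["pixels"][120:320,60:300],None,fx=2,fy=2))
print(*[(n,[(np.round(d['point'],3),round(d['confidence'],2)) for d in mark_of(p,n)[:1]]) for n in ["left_shoe","left_mouth"]])
shift('r',.12,.2)
```

```text
('left_shoe', [(array([0.606, 0.274, 0.036]), 0.7)]) ('left_mouth', [(array([ 0.492, -0.326,  0.082]), 0.66)])
target [0.655  0.3543 0.2655] 66.5 r 0.745 shift mm [539.8  77.1  30.8] rot [-0.1  -0.02 19.34] F [ 0.1 -0.2  0.2] 6.75
```

View pics/c.png

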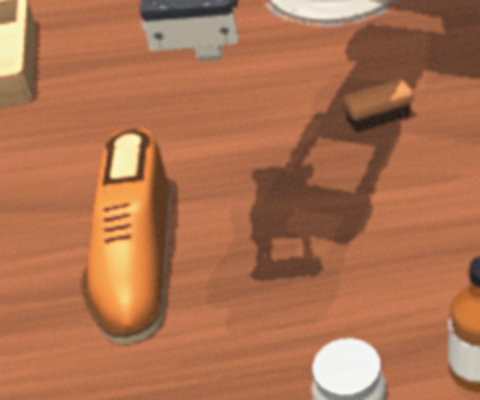

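The left shoe now stands on its sole: in the crop its mouth is at (125,155), facing up, about where it fell. On to the right shoe.

Request:
arm_command(
  series=[
    {"x": 540,"y": 77,"z": 31,"rx": 0,"ry": 0,"rz": 19.3},
    {"x": 540,"y": 77,"z": 31,"rx": 0,"ry": 0,"rz": 19.3},
    {"x": 540,"y": 77,"z": 31,"rx": 0,"ry": 0,"rz": 19.3},
    {"x": 540,"y": 77,"z": 31,"rx": 0,"ry": 0,"rz": 19.3},
    {"x": 540,"y": 77,"z": 31,"rx": 0,"ry": 0,"rz": 19.3},
    {"x": 540,"y": 77,"z": 31,"rx": 0,"ry": 0,"rz": 19.3},
    {"x": 540,"y": 77,"z": 31,"rx": 0,"ry": 0,"rz": 19.3},
    {"x": 540,"y": 77,"z": 31,"rx": 0,"ry": 0,"rz": 19.3},
    {"x": 540,"y": 77,"z": 31,"rx": 0,"ry": 0,"rz": 19.3},
    {"x": 540,"y": 77,"z": 31,"rx": 0,"ry": 0,"rz": 19.3},
    {"x": 540,"y": 77,"z": 31,"rx": 0,"ry": 0,"rz": 19.3},
    {"x": 540,"y": 77,"z": 31,"rx": 0,"ry": 0,"rz": 19.3},
    {"x": 540,"y": 77,"z": 31,"rx": 0,"ry": 0,"rz": 19.3},
    {"x": 540,"y": 77,"z": 31,"rx": 0,"ry": 0,"rz": 19.3},
    {"x": 540,"y": 77,"z": 31,"rx": 0,"ry": 0,"rz": 19.3},
    {"x": 540,"y": 77,"z": 31,"rx": 0,"ry": 0,"rz": 19.3},
  ],
)

```text
time: 8.35
tool_pos: [0.6558, 0.3527, 0.2668]
tool_rot: [3.141, -0.0, 1.159]
contact_force: [-0.6, -0.4, -0.0]
opening: 0.0004
grip_force: 0.0
```

Run:
```python
from h import *
shift('r',.120,.052)
p=read_camera('scene')
print(*[(n,[(np.round(d['point'],3),round(d['confidence'],2)) for d in mark_of(p,n)[:1]]) for n in ["right_shoe","right_mouth"]])
```

```text
target [0.655  0.3543 0.1175] 66.5 r 0.745 shift mm [  1.1  -1.4 149.3] rot [ 0.03 -0.01 -0.07] F [-0.6 -0.4 -0. ] 8.35
('right_shoe', [(array([ 0.585,  0.256, -0.001]), 0.89)]) ('right_mouth', [(array([0.675, 0.312, 0.065]), 0.64)])
```

Request:
arm_command(
  series=[
    {"x": 2,"y": -1,"z": 40,"rx": 0,"ry": 0,"rz": 0},
    {"x": 2,"y": -1,"z": 80,"rx": 0,"ry": 0,"rz": 0},
    {"x": 2,"y": -1,"z": 110,"rx": 0,"ry": 0,"rz": 0},
    {"x": 2,"y": -1,"z": 135,"rx": 0,"ry": 0,"rz": 0},
    {"x": 2,"y": -1,"z": 149,"rx": 0,"ry": 0,"rz": 0},
    {"x": 2,"y": -1,"z": 149,"rx": 0,"ry": 0,"rz": 0},
    {"x": -6,"y": -1,"z": 149,"rx": 0,"ry": 0,"rz": 0},
    {"x": -12,"y": -1,"z": 149,"rx": 0,"ry": 0,"rz": 0},
    {"x": -17,"y": -1,"z": 149,"rx": 0,"ry": 0,"rz": 0},
    {"x": -20,"y": -1,"z": 149,"rx": 0,"ry": 0,"rz": 0},
    {"x": -20,"y": -1,"z": 149,"rx": 0,"ry": 0,"rz": 0},
  ],
)

```text
time: 9.6
tool_pos: [0.6467, 0.3358, 0.118]
tool_rot: [3.141, -0.0, 1.161]
contact_force: [-0.6, -0.0, 0.2]
opening: 0.0006
grip_force: 0.0
```

Run:
```python
from h import *
shift('r',.0945,.052)
```

```text
target [0.6449 0.3309 0.1175] 66.5 r 0.725 shift mm [-5.3  0.3  0.5] rot [ 0.04 -0.03  0.01] F [-0.6 -0.   0.2] 9.6
```

Same arc from here, 1 mm deeper.

Request:
arm_command(
  series=[
    {"x": -3,"y": 0,"z": 0,"rx": 0,"ry": 0,"rz": 0},
    {"x": -6,"y": 0,"z": 0,"rx": 0,"ry": 0,"rz": 0},
    {"x": -8,"y": 0,"z": -2,"rx": 0,"ry": 0,"rz": 0},
    {"x": -10,"y": 0,"z": -5,"rx": 0,"ry": 0,"rz": 0},
    {"x": -12,"y": 0,"z": -8,"rx": 0,"ry": 0,"rz": 0},
    {"x": -15,"y": 0,"z": -12,"rx": 0,"ry": 0,"rz": 0},
    {"x": -19,"y": 0,"z": -16,"rx": 0,"ry": 0,"rz": 0},
    {"x": -23,"y": 0,"z": -20,"rx": 0,"ry": 0,"rz": 0},
    {"x": -23,"y": 0,"z": -20,"rx": 0,"ry": 0,"rz": 0},
  ],
)

```text
time: 10.5
tool_pos: [0.6372, 0.3147, 0.138]
tool_rot: [3.142, 0.0, 1.161]
contact_force: [1.0, 3.5, 2.4]
opening: 0.0004
grip_force: 2.0
```

Run:
```python
from h import *
import cv2
p=read_camera('scene')
cv2.imwrite('pics/d.png',cv2.resize(p["pixels"][120:320,300:540],None,fx=2,fy=2))
print(*[(n,[(np.round(d['point'],3),round(d['confidence'],2)) for d in mark_of(p,n)[:1]]) for n in ["right_shoe","right_mouth"]])
```

```text
('right_shoe', [(array([ 0.587,  0.252, -0.003]), 0.67)]) ('right_mouth', [(array([0.666, 0.286, 0.087]), 0.73)])
```

View pics/d.png

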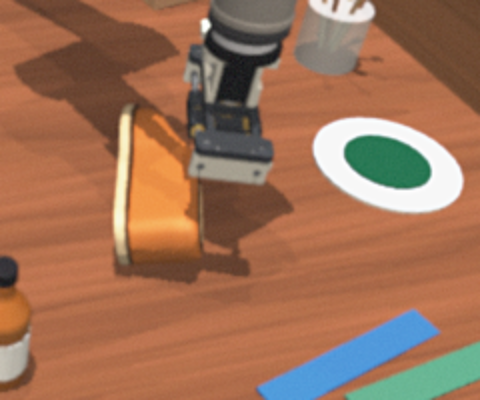

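The right shoe is tipping: its mouth edge is up to z 0.087 and its edge has stayed in place. Continuing.

Request:
arm_command(
  series=[
    {"x": -4,"y": 0,"z": -4,"rx": 0,"ry": 0,"rz": 0},
    {"x": -8,"y": 0,"z": -7,"rx": 0,"ry": 0,"rz": 0},
    {"x": -12,"y": 0,"z": -10,"rx": 0,"ry": 0,"rz": 0},
    {"x": -16,"y": 0,"z": -13,"rx": 0,"ry": 0,"rz": 0},
    {"x": -21,"y": 0,"z": -16,"rx": 0,"ry": 0,"rz": 0},
    {"x": -26,"y": 0,"z": -18,"rx": 0,"ry": 0,"rz": 0},
    {"x": -30,"y": 0,"z": -20,"rx": 0,"ry": 0,"rz": 0},
    {"x": -35,"y": 0,"z": -22,"rx": 0,"ry": 0,"rz": 0},
    {"x": -40,"y": 0,"z": -24,"rx": 0,"ry": 0,"rz": 0},
    {"x": -45,"y": 0,"z": -25,"rx": 0,"ry": 0,"rz": 0},
    {"x": -50,"y": 0,"z": -26,"rx": 0,"ry": 0,"rz": 0},
    {"x": -50,"y": 0,"z": -26,"rx": 0,"ry": 0,"rz": 0},
    {"x": -35,"y": 0,"z": -50,"rx": 0,"ry": 0,"rz": 0},
    {"x": -20,"y": 0,"z": -90,"rx": 0,"ry": 0,"rz": 0},
    {"x": 0,"y": 0,"z": -135,"rx": 0,"ry": 0,"rz": 0},
    {"x": 0,"y": 0,"z": -160,"rx": 0,"ry": 0,"rz": 0},
    {"x": 0,"y": 0,"z": -160,"rx": 0,"ry": 0,"rz": 0},
    {"x": 0,"y": 0,"z": -160,"rx": 0,"ry": 0,"rz": 0},
    {"x": 0,"y": 0,"z": -160,"rx": 0,"ry": 0,"rz": 0},
  ],
)

```text
time: 12.55
tool_pos: [0.6369, 0.3149, 0.2951]
tool_rot: [-3.139, 0.003, 1.161]
contact_force: [-0.3, 0.1, -0.5]
opening: 0.0004
grip_force: 0.0
```

Run:
```python
from h import *
import cv2
p=read_camera('scene')
cv2.imwrite('pics/e.png',p["pixels"])
print(*[(n,[(np.round(d['point'],3),round(d['confidence'],2)) for d in mark_of(p,n)[:1]]) for n in ["right_shoe","right_mouth","left_shoe","left_mouth"]])
```

```text
('right_shoe', [(array([0.586, 0.244, 0.   ]), 0.73)]) ('right_mouth', [(array([0.608, 0.162, 0.088]), 0.57)]) ('left_shoe', [(array([ 0.552, -0.264, -0.001]), 0.59)]) ('left_mouth', [(array([ 0.489, -0.327,  0.086]), 0.79)])
```

View pics/e.png

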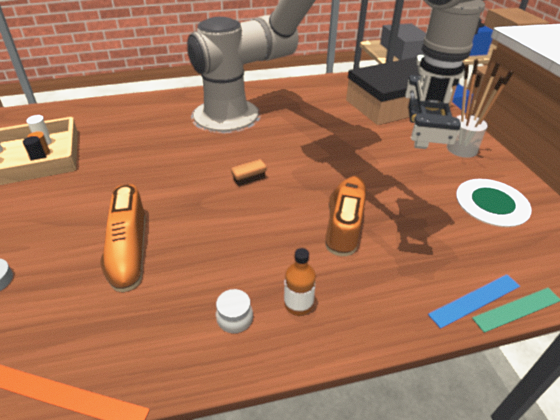

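Both shoes stand on their soles, at (123,237) and (347,215). Their edges moved about 10 mm, the other items are undisturbed and the arm is clear.

```bash
python3 -c "
from cell import *
print(hand_in())"
```

```text
the job is handed in; nothing more can be done
None
```

Both shoes were tipped up onto their soles within about 10 mm of where they lay, the bottle, jar and brush were left alone, and the job is handed in (no verdict was returned).

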